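# Reload and balance the tube spinner for the remote science lesson

## Task

Take the spent blue-capped tube out of the spinner and stand it in any empty hole of the grey rack, then load the red-capped tube from the rack into the spinner sleeve directly opposite the yellow-capped tube, so that the spinner is balanced. Lower each tube upright to the bottom of its hole rather than dropping it in, and last of all turn the orange locking knob clockwise (seen from above) until it is tight and clearly slips at its set torque. Leave the other tubes and the things on the desk where they are.

Things in the scene. Friction and masses are not known exactly. Their poses are not given: they have to be found in the camera images.
- spinner: tube spinner, fixed, does not turn: white round base 184 mm wide, 20 mm high, with six upright aluminium sleeves. Origin: centre of underside, z up. Sleeve axes 65 mm from it, one on +x, then every 60 degrees; 25 mm wide, 18 mm bore, rim 75 mm and inner floor 23 mm above the table. The yellow tube is in the +x sleeve (so x = -65 mm is the opposite one), the blue in any other; four are empty.
- rack: grey block rack, fixed, 205 x 105 x 75 mm, long along its x. Origin: centre of underside, z up. Eight blind holes of 18 mm, floor 23 mm and rims 75 mm above the table, on a 50 mm grid: x = -75, -25, 25, 75 by y = -25, 25 mm. Four hold the red, green, white and black-capped tubes in any order, four are empty.
- blue_tube: white tube 16 mm in diameter, rounded foot, blue cap 20 mm in diameter and 23 mm tall; 100 mm long in all, 20 to 45 g. Origin: centre of the foot, z up the tube; the cap spans z = 77 to 100 mm (grip it there). Stands in the spinner at the start; it is the spent one.
- red_tube: white tube 16 mm in diameter, rounded foot, red cap 20 mm in diameter and 23 mm tall; 100 mm long in all, 20 to 45 g. Origin: centre of the foot, z up the tube; the cap spans z = 77 to 100 mm (grip it there). Stands in the rack at the start.
- yellow_tube: white tube 16 mm in diameter, rounded foot, yellow cap 20 mm in diameter and 23 mm tall; 100 mm long in all, 20 to 45 g. Origin: centre of the foot, z up the tube; the cap spans z = 77 to 100 mm (grip it there). Stands in the spinner and stays there.
- green_tube: white tube 16 mm in diameter, rounded foot, green cap 20 mm in diameter and 23 mm tall; 100 mm long in all, 20 to 45 g. Origin: centre of the foot, z up the tube; the cap spans z = 77 to 100 mm (grip it there). Stands in the rack and stays there.
- white_tube: white tube 16 mm in diameter, rounded foot, white cap 20 mm in diameter and 23 mm tall; 100 mm long in all, 20 to 45 g. Origin: centre of the foot, z up the tube; the cap spans z = 77 to 100 mm (grip it there). Stands in the rack and stays there.
- black_tube: white tube 16 mm in diameter, rounded foot, black cap 20 mm in diameter and 23 mm tall; 100 mm long in all, 20 to 45 g. Origin: centre of the foot, z up the tube; the cap spans z = 77 to 100 mm (grip it there). Stands in the rack and stays there.
- knob_grip (a point): point on the vertical axis of the orange locking knob on the spinner's centre post, at its mid height, 132 mm above the table: grip it here. The knob is a finely ribbed cylinder 38 mm in diameter and 28 mm tall (117 to 145 mm above the table) with a white line on top. The caps of the tubes round it reach 123 mm.
- lock_screw (a joint): angle of the locking screw under the knob, rad, growing as it is turned clockwise seen from above; starts at 0.1 to 0.7, hits its stop (fully tight) at 1.2. It turns with the knob against about 0.03 N m.
- lock_knob (a joint): slip of the knob on its torque limiter, rad, 0 at the start; it stays near 0 while the screw still turns and grows once the screw is at its stop and the knob is turned on clockwise, at its set torque of about 0.18 N m. From 0.1 on it counts as slipped; more does no harm.
- microphone: black desk microphone, base 90 mm in diameter, 178 mm tall with a head 49 mm in diameter. Bystander, loose: leave it where it is. Origin at the centre of its underside.
- drink_bottle: clear drink bottle with green cap, 64 mm in diameter, 190 mm tall. Bystander, loose: leave it where it is. Origin at the centre of its underside.
- remote: white remote control, 150 x 45 x 20 mm, lying flat. Bystander, loose: leave it where it is. Origin at the centre of its underside.
- eraser: blue and grey whiteboard eraser, 57 x 132 x 42 mm. Bystander, loose: leave it where it is. Origin at the centre of its underside.
- tape_roll: yellow roll of tape lying flat, 90 mm in diameter, 25 mm high. Bystander, loose: leave it where it is. Origin at the centre of its underside.
- pen_case: blue pen case, 190 x 60 x 45 mm. Bystander, loose: leave it where it is. Origin at the centre of its underside.

How it is judged:
On the way, in this order (a step that is already met when the one before it is completed fails the run):
1. the blue-capped tube stands at the bottom of a rack hole, released (x of blue_tube in the frame of rack between -0.08 and 0.08 m and y of blue_tube in the frame of rack between -0.03 and 0.03 m and z of blue_tube in the frame of rack between 0.015 and 0.029 m and angle between blue_tube's own z axis and vertical below 0.12 rad and contact force between the fingers and blue_tube below 0.05 N), for 0.2 s.
2. the red-capped tube stands at the bottom of the sleeve opposite the yellow one, released (x of red_tube in the frame of spinner between -0.07 and -0.06 m and y of red_tube in the frame of spinner between -0.005 and 0.005 m and z of red_tube in the frame of spinner between 0.015 and 0.029 m and angle between red_tube's own z axis and vertical below 0.12 rad and contact force between the fingers and red_tube below 0.05 N), for 0.2 s.
3. the locking knob is tight and has slipped (value of joint lock_screw above 1.12 rad and value of joint lock_knob above 0.1 rad), for 0.1 s.
At the end, for the whole second after the job is handed in: Blue tube upright (0.12 rad) in a rack hole, foot within 6 mm of its floor; red tube likewise in the sleeve opposite the yellow one, within 5 mm of its axis; both at rest; locking screw at 1.12 rad or more, knob slipped by 0.1 rad or more (all of step 3 and x of blue_tube in the frame of rack between -0.08 and 0.08 m and y of blue_tube in the frame of rack between -0.03 and 0.03 m and z of blue_tube in the frame of rack between 0.015 and 0.029 m and angle between each of blue_tube, red_tube's own z axis and vertical below 0.12 rad and x of red_tube in the frame of spinner between -0.07 and -0.06 m and y of red_tube in the frame of spinner between -0.005 and 0.005 m and z of red_tube in the frame of spinner between 0.015 and 0.029 m and linear speed of each of blue_tube, red_tube below 0.02 m/s); the robot touches nothing.
It fails at once if a thing on the desk is pushed more than 30 mm from its place or tipped over (distance of any of microphone, drink_bottle, remote, eraser, tape_roll, pen_case from where it was at the start of the episode above 0.03 m or angle between any of microphone, drink_bottle, remote, eraser, tape_roll, pen_case's own z axis and vertical above 0.5 rad).
It fails at once if the yellow, green, white or black-capped tube is moved more than 15 mm (taken out of its hole) (distance of any of green_tube, white_tube, black_tube, yellow_tube from where it was at the start of the episode above 0.015 m).
It fails at once if the blue or red-capped tube is dropped into a hole (falls faster than 0.7 m/s with its foot below the hole rims) ((height (world z) of blue_tube below 0.07 m and linear speed of blue_tube above 0.7 m/s) or (height (world z) of red_tube below 0.07 m and linear speed of red_tube above 0.7 m/s)).
It also fails if it takes over 72 s, if anything falls off the work surface, if the arm or the gripper's body presses on something with over 40 N, if the wrist force passes 120 N, or if a joint passes its speed limit or range.

## Robot

A 7-joint arm with a two-finger parallel gripper is mounted at the origin on the work surface. World frame = base frame: x ahead of the robot, y to its left, z up, the work surface at z = 0. Lengths are in m, angles in rad, forces in N, time in s.
With the tool pointing down it reaches from about 0.4 to 0.85 m from the base axis. Payload 10.4 kg.
Tool frame: the origin (TCP) lies at the very end of the fingers, on their centre line; the grasp point (between the pads) lies 19 mm behind it; x points along the fingers, y is the direction in which the jaws open and shut, and the axes are right-handed (so a half turn about x gives the same grasp; the last joint's range is limited). The gripper opens to 85 mm and grips with 20 to 120 N. Pads are 22 mm wide; open, the fingers measure 114 mm over their backs; the gripper's body (76 mm by 85 mm) begins 54 mm behind the grasp point. The pads swing forward as they close: fully open they stand 13 mm farther back than shut.
Start: joints at [1.302, 0.332, -0.065, 1.46, 0.022, 1.35, -0.088], TCP at [0.152, -0.606, 0.231] pointing down, gripper open.
Joint ranges: [-2.6, 2.6], [-0.5, 2.12], [-1.47, 1.34], [0.16, 2.42], [-1.27, 4.41], [0.06, 2.06], [-2.6, 2.6]. Speed limits (rad/s): [2.22, 2.22, 2.79, 2.79, 3.14, 3.14, 3.14].

## Interface

Orientations are given as a unit quaternion [x, y, z, w].
In Python, from workcell import monitor, camera, ticket, regions_of gives the robot as it stands.
- The arm moves only by the tool step_arm, never from a script. Its argument "increments" is a list of rows, each a list of 5 numbers: the finger opening in m, from 0 to 0.0854, then the shift along the world's x, y, z in m, then the turn about the world's z in rad. A call has 1 to 12 rows; each row shifts and turns the commanded pose from where the row before left it; what a row does not reach is not made up. A row lasts 1/12 s, in which the tool goes at most 41.7 mm and 7.16 degrees, less where a joint would pass 70% of its speed; a pose out of reach is approached as far as the arm can. A call with a gripper value outside its range is refused whole. The fingers move at their own pace and stop on an object; "force" is the grip in N (left out, the last holds). Time passes only in rows, so rows that do not move let the fingers close. It gives the time, the measured TCP pose, the force and the opening at its end, in the units of the state.
- monitor.get_obs(): the state, without advancing time (a new reading comes with each control period).
- camera(name): name is "side" or "top"; returns a dict with "color" (384x512x3 uint8, red, green, blue), "range_z" (384x512 float32, m along the optical axis (not along the pixel's ray), 0 where there is no reading), "fx", "fy", "cx", "cy" (pixels), "cam_to_world" (4x4, takes a point from camera to world coordinates). Camera axes: x right, y up, looking along -z (the intrinsics and any distortion apply to the point x, -y, -z); pixel columns grow to the right and rows downward; lengths in m; the calibration is good to about 2 mm. A picture is of the moment at which its call begins.
- ticket.hand_in(): hands the job in, once; it reports no verdict.
Trained networks look in a picture, given as the dict that the camera call returned (one of the last four; its "shot" number tells which), for a name from the list of things; names that differ only in an ending like _2 or _b are one class to them, and where a whole thing is asked for, a point or a joint stands for the part that bears it (a point fixed in the world has none). Each returns a list of dicts, best first, with "p" (0 to 1); they miss things now and then, are a little off and sometimes report something else, mostly with a low value. They report only what shows in the picture. A call takes as long as a camera call.
- regions_of(picture, query): "region" (384x512 bool, what is visible of it) and "centre" ([row, column] in pixels, amid what is visible of it).
The state is a dict: "clock": time; "joint_pos": joint angles; "joint_velocities": joint speeds; "tau": joint torques, N m; "position": TCP position; "ee_rot": TCP orientation; "ft_force": force on the tool from outside, world axes, zero at the start; "torque": the same for the moment, N m; "grip_width": opening from 0.0 (shut) to 1.0 (fully open).
Only numpy, scipy, OpenCV 4.12 (cv2) and the standard library are available. Lean on these libraries where they do the work, as an engineer would, in place of code of your own. Each camera call takes 0.05 s, during which the arm holds its last target. There are 200 camera calls.

## Working session

There is one attempt and no reset: what is moved stays moved. The work goes in short steps, Python scripts to look and compute and a tool call to move; the robot and the scene stay as the last step left them, time stands still between calls to the robot, and variables do not carry over. Pictures are saved under pics/ and viewed, about 8 in all and at most 12, crops included, and the job is handed in when it is done.

Besides the shell and the picture viewer there is one more tool, called in YAML: its name, and indented under it one key for each argument. step_arm: Moves the arm, as the interface text tells. Its arguments: {"type":"object","properties":{"increments":{"type":"array"},"force":{"type":"number"}},"required":["increments"]}

```bash
mkdir -p pics; ls
cat > h.py <<'E'
import numpy as np, cv2
from workcell import monitor, camera, ticket, regions_of
def pts(c):
    z=c["range_z"]; v,u=np.mgrid[:z.shape[0],:z.shape[1]]
    p=np.stack([(u-c["cx"])/c["fx"]*z,-(v-c["cy"])/c["fy"]*z,-z],-1)
    T=np.array(c["cam_to_world"]); w=p@T[:3,:3].T+T[:3,3]; w[z==0]=np.nan; return w
def save(c,n): cv2.imwrite("pics/"+n,c["color"][:,:,::-1])
E
python3 - <<'E'
from h import *
o=monitor.get_obs(); print({k:np.round(v,3) for k,v in o.items()})
for n in("top","side"):
    c=camera(n); save(c,n+"0.png"); w=pts(c); print(n,{k:v for k,v in c.items() if k not in("color","range_z")})
    for q in "blue_tube red_tube yellow_tube green_tube white_tube black_tube knob_grip spinner rack".split():
        for r in regions_of(c,q)[:2]:
            m=r["region"]; P=w[m]; P=P[~np.isnan(P[:,0])]
            if len(P)==0: print(q,"nodepth");continue
            t=np.quantile(P[:,2],.98); A=P[P[:,2]>t-.006]
            print(q,round(r["p"],2),np.round(r["centre"]),len(P),"ztop",round(t,3),"topmed",np.round((A.min(0)+A.max(0))/2,3),np.round(np.median(A,0),3))
E
```

```text
pics
{'clock': np.float64(0.0), 'joint_pos': array([ 1.302,  0.333, -0.065,  1.461,  0.022,  1.35 , -0.089]), 'joint_velocities': array([ 0.002,  0.001,  0.001,  0.001,  0.001, -0.002,  0.   ]), 'tau': array([ 1.0000e-03, -6.2545e+01,  4.9000e-02, -3.9161e+01,  1.6000e-02,
        1.0000e-02, -0.0000e+00]), 'position': array([ 0.152, -0.606,  0.23 ]), 'ee_rot': array([-0.702, -0.087,  0.702, -0.086]), 'ft_force': array([-0.311, -1.515, -0.497]), 'torque': array([ 0.009, -0.002,  0.041]), 'grip_width': np.float64(1.005)}
top {'fx': 379.7748292190755, 'fy': 379.7748292190755, 'cx': 259.92112879710334, 'cy': 190.93620422002843, 'cam_to_world': array([[-0.02815656,  0.99734318, -0.0671847 ,  0.50217673],
       [-0.99953643, -0.02731227,  0.01345238,  0.09009799],
       [ 0.01158167,  0.06753232,  0.99764986,  1.0412571 ],
       [ 0.        ,  0.        ,  0.        ,  1.        ]]), 'shot': 1}
blue_tube 0.5 [213. 365.] 104 ztop 0.125 topmed [ 0.512 -0.184  0.124] [ 0.511 -0.184  0.123]
red_tube 0.41 [180. 199.] 71 ztop 0.125 topmed [0.601 0.225 0.123] [0.6   0.224 0.123]
green_tube 0.
[... 1113 characters left out ...]
 313.] 436 ztop 0.02 topmed [ 0.415 -0.004  0.018] [0.415 0.005 0.017]
green_tube 0.51 [233. 240.] 127 ztop 0.123 topmed [0.603 0.278 0.12 ] [0.603 0.28  0.121]
white_tube 0.55 [321. 265.] 3330 ztop 0.046 topmed [0.526 0.464 0.044] [0.523 0.468 0.044]
white_tube 0.5 [236. 256.] 169 ztop 0.123 topmed [0.553 0.28  0.12 ] [0.552 0.282 0.121]
black_tube 0.67 [188. 208.] 1142 ztop 0.189 topmed [0.734 0.031 0.187] [0.734 0.035 0.189]
black_tube 0.57 [239. 282.] 131 ztop 0.123 topmed [0.502 0.286 0.121] [0.502 0.289 0.121]
spinner 0.96 [168. 289.] 1265 ztop 0.143 topmed [ 0.528 -0.127  0.153] [ 0.514 -0.242  0.143]
rack 0.98 [253. 278.] 3851 ztop 0.076 topmed [0.526 0.259 0.075] [0.515 0.273 0.074]
```

View pics/top0.png

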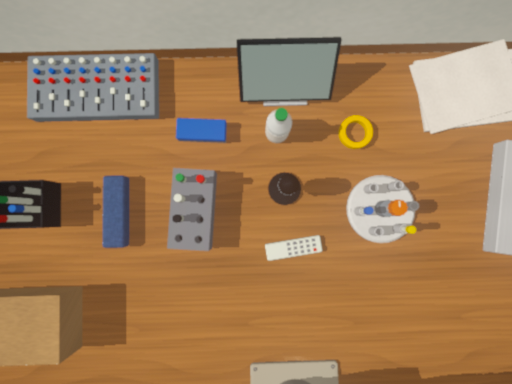

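View pics/side0.png

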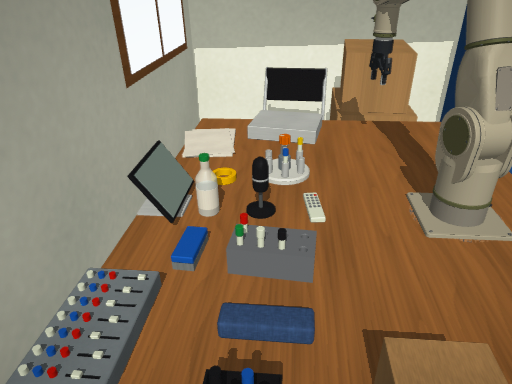

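The top picture (right = −y, up = +x) shows the spinner at (380,208), with blue at (368,211) and yellow at (412,230). The rack is at (192,209), with green (180,178), red (200,179), white (178,198), black (178,218) and four empty holes. The side view agrees, so next I'll fit both fixture poses.

```bash
cat > fit.py <<'E'
from h import *
from scipy.optimize import least_squares
from scipy.spatial.transform import Rotation as R
W=[];
for i in range(4):
    c=camera("top"); W.append(pts(c))
W=np.array(W); w=np.nanmean(W,0); print("noise",np.nanmedian(np.nanstd(W[...,2],0)))
def cap(x,y,z,r):
    for k in range(5):
        m=(np.hypot(w[...,0]-x,w[...,1]-y)<r+.004)&(abs(w[...,2]-z)<.006)
        x,y=w[m][:,0].mean(),w[m][:,1].mean()
    return np.array([x,y]),m.sum(),round(float(w[m][:,2].mean()),4)
caps={n:cap(*p,.123,.01) for n,p in dict(blue=(.511,-.184),red=(.6,.225),green=(.604,.274),white=(.555,.277),black=(.504,.282),yellow=(.46,-.284)).items()}
knob=cap(.516,-.248,.145,.019); print(caps,"knob",knob)
loc=np.array([[75,-25],[75,25],[25,25],[-25,25]])/1e3
obs=np.array([caps[n][0] for n in("red","green","white","black")])
rot=lambda a:np.array([[np.cos(a),-np.sin(a)],[np.sin(a),np.cos(a)]])
f=lambda p:(loc@rot(p[2]).T+p[:2]-obs).ravel()
s=least_squares(f,[.527,.255,0]); print("rack",s.x.round(4),"res mm",(s.fun*1e3).round(1))
for l in [(-75,-25),(-25,-25),(25,-25),(-75,25)]: print(l,(rot(s.x[2])@(np.array(l)/1e3)+s.x[:2]).round(4))
m=(abs(w[...,2]-.075)<.006)&(abs(w[...,0]-.527)<.13)&(abs(w[...,1]-.255)<.075)
b=cv2.minAreaRect((w[m][:,:2]).astype(np.float32)); print("rack rect",b)
# spinner
k=(np.hypot(w[...,0]-.516,w[...,1]+.248)<.1)
d=k&(abs(w[...,2]-.02)<.005); (cx,cy),rr=cv2.minEnclosingCircle(w[d][:,:2].astype(np.float32)); print("base",cx,cy,rr)
S=w[k&(abs(w[...,2]-.075)<.006)][:,:2]
def g(p):
    r=[]
    for a in range(6):
        ctr=p[:2]+.065*np.array([np.cos(p[2]+a*np.pi/3),np.sin(p[2]+a*np.pi/3)])
        r.append(np.hypot(*(S-ctr).T))
    return np.abs(np.min(r,0)-.01075)
def tot(p,full=False):
    ang=p[2]; u=lambda a:p[:2]+.065*np.array([np.cos(a),np.sin(a)])
    q=[(u(ang)-caps["yellow"][0]),(u(ang-2*np.pi/3)-caps["blue"][0]),(p[:2]-knob[0])]
    return np.ravel(q)
s2=least_squares(tot,[.516,-.248,np.radians(214)]); p=s2.x; print("spinner",p.round(4),np.degrees(p[2]),"res",(s2.fun*1e3).round(1))
s3=least_squares(lambda q:np.r_[g(q)],p,loss="soft_l1",f_scale=.002); print("sleeves only",s3.x.round(4),len(S),np.median(s3.fun))
for q in(p,s3.x): print("opposite",(q[:2]-.065*np.array([np.cos(q[2]),np.sin(q[2])])).round(4))
o=monitor.get_obs(); M=R.from_quat(o["ee_rot"]).as_matrix(); print(M.round(3),o["clock"], "jaw deg",np.degrees(np.arctan2(M[1,1],M[0,1])))
E
python3 fit.py
```

```text
noise 0.0015096023357304442
{'blue': (array([ 0.5113627 , -0.18429057]), np.int64(55), 0.1226), 'red': (array([0.60026897, 0.22364976]), np.int64(53), 0.1228), 'green': (array([0.60421428, 0.27378199]), np.int64(54), 0.1228), 'white': (array([0.55469646, 0.27788456]), np.int64(52), 0.1226), 'black': (array([0.50527015, 0.28234286]), np.int64(54), 0.1228), 'yellow': (array([ 0.46266098, -0.2852654 ]), np.int64(56), 0.1223)} knob (array([ 0.51560537, -0.24880926]), np.int64(213), 0.1445)
rack [ 0.5277  0.2552 -0.087 ] res mm [-0.1  0.1  0.3 -0.2  0.   0.1 -0.3 -0. ]
(-75, -25) [0.4508 0.2368]
(-25, -25) [0.5006 0.2325]
(25, -25) [0.5504 0.2281]
(-75, 25) [0.4551 0.2866]
rack rect ((0.5279367566108704, 0.2558755874633789), (0.10511007159948349, 0.20481260120868683), 85.10050201416016)
base 0.5162016153335571 -0.24906520545482635 0.09142287075519562
spinner [ 0.5161 -0.2489  3.7387] 214.2129036261368 res [-0.4 -0.2 -0.1  0.2  0.4 -0.1]
sleeves only [ 0.5162 -0.2507  3.7437] 354 0.0018820117845042535
opposite [ 0.5698 -0.2123]
opposite [ 0.5697 -0.2139]
[[ 0.     0.243 -0.97 ]
 [-0.    -0.97  -0.243]
 [-1.     0.    -0.   ]] 1.2 jaw deg -75.9155084180777
```

step_arm:
  increments:
    - [0.045,0.025,0.029,0.005,0.117]
    - [0.045,0.025,0.029,0.005,0.117]
    - [0.045,0.025,0.029,0.005,0.117]
    - [0.045,0.025,0.029,0.005,0.117]
    - [0.045,0.025,0.029,0.005,0.117]
    - [0.045,0.025,0.029,0.005,0.117]
    - [0.045,0.025,0.029,0.005,0.117]
    - [0.045,0.025,0.029,0.005,0.117]
    - [0.045,0.025,0.029,0.005,0.117]
    - [0.045,0.025,0.029,0.005,0.117]
    - [0.045,0.025,0.029,0.005,0.117]
    - [0.045,0.025,0.029,0.005,0.117]
  force: 30

```text
clock: 2.2
position: [0.453, -0.2566, 0.2919]
ee_rot: [0.478, 0.52, -0.478, 0.521]
ft_force: [-0.1, -1.2, 0.1]
grip_width: 0.533
```

step_arm:
  increments:
    - [0.045,0.02,0.025,-0.005,0]
    - [0.045,0.02,0.025,-0.015,0]
    - [0.045,0.018,0.0225,-0.02,0]
    - [0.045,0,0,-0.02,0]
    - [0.045,0,0,-0.01,0]
    - [0.045,0,0,0,0]
    - [0.045,0,0,0,0]

```text
clock: 2.78
position: [0.5096, -0.187, 0.2216]
ee_rot: [0.48, 0.519, -0.481, 0.519]
ft_force: [0.5, 0.2, 0.8]
grip_width: 0.531
```

Run:
```python
from h import *
o=monitor.get_obs(); print(o["position"],o["joint_pos"].round(2),o["ft_force"])
c=camera("side"); cv2.imwrite("pics/s1.png",cv2.resize(c["color"][80:220,200:400,::-1],None,fx=4,fy=4)[:560])
```

```text
[ 0.50955326 -0.18695877  0.22162166] [ 0.78  0.21 -0.58  1.67  0.12  1.3   0.26] [0.51685452 0.22907008 0.80963366]
```

View pics/s1.png

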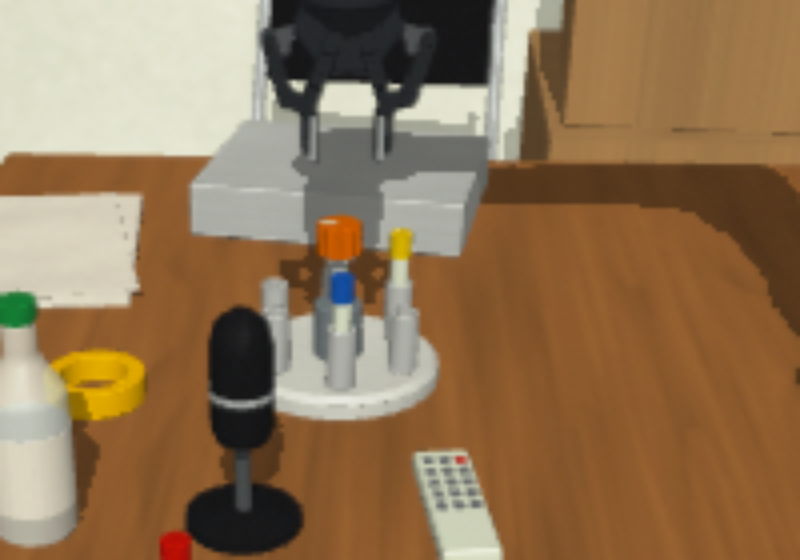

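The close crop shows the open fingers (310 and 380, 130) centred over the blue cap (342,288). They also look clear of the knob, so I'll go down and grip.

step_arm:
  increments:
    - [0.045,0.0018,0.0027,-0.03,0]
    - [0.045,0,0,-0.03,0]
    - [0.045,0,0,-0.03,0]
    - [0.045,0,0,-0.025,0]
    - [0.045,0,0,-0.014,0]
    - [0.045,0,0,0,0]
    - [0.045,0,0,0,0]

```text
clock: 3.42
position: [0.5121, -0.184, 0.0933]
ee_rot: [0.48, 0.519, -0.48, 0.519]
ft_force: [0.1, 0.3, 0.6]
grip_width: 0.525
```

step_arm:
  increments:
    - [0.01,0,0,0,0]
    - [0.01,0,0,0,0]
    - [0.01,0,0,0,0]
    - [0.01,0,0,0,0]
    - [0.01,0,0,0,0]
    - [0.01,0,0,0,0]
  force: 30

```text
clock: 3.92
position: [0.512, -0.1838, 0.0941]
ee_rot: [0.48, 0.519, -0.48, 0.52]
ft_force: [-4.8, 0.6, 8.8]
grip_width: 0.226
```

step_arm:
  increments:
    - [0.01,0,0,0.01,0]
    - [0.01,0,0,0.015,0]
    - [0.01,0,0,0.02,0]
    - [0.01,0,0,0.03,0]
    - [0.01,0,0,0.035,0]
    - [0.01,0,0,0.035,0]
    - [0.01,0,0,0.03,0]
    - [0.01,0,0,0.02,0]
    - [0.01,0,0,0.01,0]
    - [0.01,0,0,0,0]
    - [0.01,0,0,0,0]

```text
clock: 4.83
position: [0.5118, -0.183, 0.2971]
ee_rot: [0.48, 0.519, -0.48, 0.52]
ft_force: [-0.9, 0.1, -0.3]
grip_width: 0.223
```

```bash
cat > tube.py <<'E'
import sys
from h import *
# points of the held tube's body below the TCP, from the side camera
o=monitor.get_obs(); t=o["position"]; c=camera("side"); w=pts(c); cam=np.array(c["cam_to_world"])[:3,3]
m=(np.hypot(w[...,0]-t[0],w[...,1]-t[1])<.03)&(w[...,2]<t[2]-.005)&(w[...,2]>t[2]-.09)
P=w[m]; print("tcp",t.round(4),"n",len(P),"F",o["ft_force"].round(1),"grip",o["grip_width"].round(3))
if len(P):
    print("z range rel tcp",(P[:,2].min()-t[2]).round(3),(P[:,2].max()-t[2]).round(3))
    for a in range(-7,0):
        q=P[abs(P[:,2]-t[2]-a*.01)<.005]
        if len(q): print(a*10,len(q),"rel mm",((q.mean(0)-t)*1e3).round(1))
    d=cam-t; print("toward cam",(d/np.linalg.norm(d)).round(2))
E
python3 tube.py
```

```text
Traceback (most recent call last):
  File "tube.py", line 6, in <module>
    P=w[m]; print("tcp",t.round(4),"n",len(P),"F",o["ft_force"].round(1),"grip",o["grip_width"].round(3))
                                                                                ^^^^^^^^^^^^^^^^^^^^^
AttributeError: 'float' object has no attribute 'round'
```

step_arm:
  increments:
    - [0.01,-0.003,0.02,0,-0.0135]
    - [0.01,-0.005,0.035,0,-0.0135]
    - [0.01,-0.005,0.04,0,-0.0135]
    - [0.01,-0.006,0.04,0,-0.0135]
    - [0.01,-0.006,0.04,0,-0.0135]
    - [0.01,-0.006,0.04,0,-0.0135]
    - [0.01,-0.006,0.04,0,-0.0135]
    - [0.01,-0.006,0.04,0,-0.0135]
    - [0.01,-0.006,0.04,0,-0.0135]
    - [0.01,-0.006,0.04,0,-0.0135]
    - [0.01,-0.004,0.03,0,-0.0135]
    - [0.01,-0.002,0.015,0,-0.0135]

```text
clock: 5.88
position: [0.4486, 0.241, 0.296]
ee_rot: [-0.519, -0.481, 0.52, -0.479]
ft_force: [-0.5, 0.0, 0.2]
grip_width: 0.223
```

step_arm:
  increments:
    - [0.01,0,0,-0.02,0]
    - [0.01,0,0,-0.03,0]
    - [0.01,0,0,-0.03,0]
    - [0.01,0,0,-0.03,0]
    - [0.01,0,0,-0.02,0]
    - [0.01,0,0,0,0]
    - [0.01,0,0,0,0]
    - [0.01,0,0,0,0]

```text
clock: 6.55
position: [0.4511, 0.2373, 0.1681]
ee_rot: [0.52, 0.479, -0.52, 0.479]
ft_force: [-0.5, -0.4, 0.8]
grip_width: 0.224
```

```bash
sed -i 's/o\["grip_width"\].round(3)/o["grip_width"]/' tube.py; python3 tube.py
```

```text
tcp [0.4511 0.2373 0.1681] n 147 F [-0.5 -0.4  0.8] grip 0.2244509964328928
z range rel tcp -0.07 -0.005
-70 7 rel mm [ -2.5   3.9 -67.1]
-60 20 rel mm [ -3.3   5.3 -59.5]
-50 20 rel mm [ -2.    5.8 -49.3]
-40 24 rel mm [ -2.9   4.7 -39.7]
-30 24 rel mm [ -2.8   4.6 -29.6]
-20 26 rel mm [ -1.6   4.7 -20. ]
-10 26 rel mm [-2.3  4.3 -9.5]
toward cam [0.04 0.86 0.52]
```

step_arm:
  increments:
    - [0.01,0,0,-0.008,0]
    - [0.01,0,0,-0.006,0]
    - [0.01,0,0,-0.005,0]
    - [0.01,0,0,-0.005,0]
    - [0.01,0,0,-0.005,0]
    - [0.01,0,0,-0.005,0]
    - [0.01,0,0,0,0]
    - [0.01,0,0,0,0]

```text
clock: 7.27
position: [0.4509, 0.2371, 0.1331]
ee_rot: [-0.52, -0.479, 0.52, -0.479]
ft_force: [0.6, 0.8, -0.3]
grip_width: 0.223
```

Foot is 12 mm inside the hole without contact. Continue down.

step_arm:
  increments:
    - [0.01,0,0,-0.006,0]
    - [0.01,0,0,-0.006,0]
    - [0.01,0,0,-0.006,0]
    - [0.01,0,0,-0.006,0]
    - [0.01,0,0,-0.006,0]
    - [0.01,0,0,-0.004,0]
    - [0.01,0,0,-0.002,0]
    - [0.01,0,0,0,0]
    - [0.01,0,0,0,0]

```text
clock: 8.02
position: [0.4508, 0.237, 0.0972]
ee_rot: [-0.52, -0.479, 0.52, -0.479]
ft_force: [1.6, 2.3, -2.1]
grip_width: 0.222
```

step_arm:
  increments:
    - [0.01,0,0,-0.001,0]
    - [0.01,0,0,-0.001,0]
    - [0.01,0,0,-0.001,0]
    - [0.01,0,0,-0.0005,0]
    - [0.01,0,0,0,0]
    - [0.01,0,0,0,0]

```text
clock: 8.52
position: [0.4511, 0.2372, 0.0942]
ee_rot: [0.521, 0.479, -0.52, 0.479]
ft_force: [-0.3, 1.7, 5.0]
grip_width: 0.224
```

step_arm:
  increments:
    - [0.045,0,0,0,0]
    - [0.045,0,0,0,0]
    - [0.045,0,0,0,0]
    - [0.045,0,0,0,0]
    - [0.045,0,0,0,0]
    - [0.045,0,0,0.01,0]
    - [0.045,0,0,0.03,0]
    - [0.045,0,0,0.03,0]
    - [0.045,0,0,0.03,0]
    - [0.045,0,0,0.03,0]
    - [0.045,0,0,0,0]
    - [0.045,0,0,0,0]

```text
clock: 9.52
position: [0.4516, 0.2375, 0.2259]
ee_rot: [0.521, 0.478, -0.519, 0.479]
ft_force: [-0.5, -0.1, -1.1]
grip_width: 0.525
```

Run:
```python
from h import *
c=camera("side"); w=pts(c)
for r in regions_of(c,"blue_tube")[:3]:
    P=w[r["region"]]; P=P[~np.isnan(P[:,0])]; print(round(r["p"],2),np.round(r["centre"]),np.median(P,0).round(3),P[:,2].max().round(3))
cv2.imwrite("pics/s2.png",cv2.resize(c["color"][130:290,180:340,::-1],None,fx=3.5,fy=3.5))
print(monitor.get_obs()["position"])
```

```text
0.6 [230. 307.] [0.449 0.244 0.106] 0.124
[0.45065277 0.23668866 0.22354098]
```

View pics/s2.png

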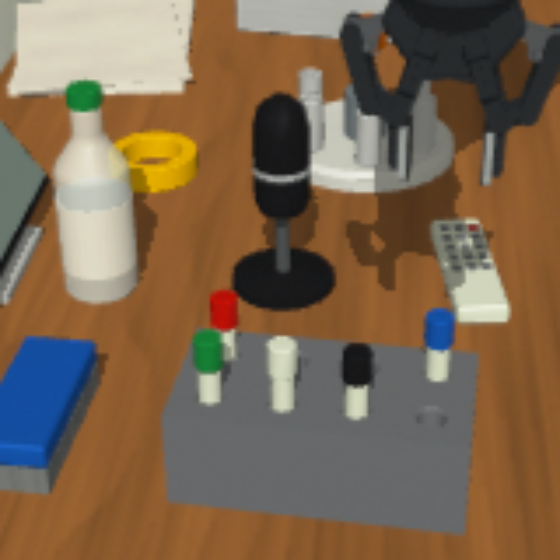

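The crop shows the blue tube upright in the rack's near-robot hole (438,340), with its cap level with the other three. Next, red.

step_arm:
  increments:
    - [0.045,0.02,-0.002,0,0]
    - [0.045,0.035,-0.003,0,0]
    - [0.045,0.035,-0.003,0,0]
    - [0.045,0.035,-0.003,0,0]
    - [0.045,0.0245,-0.002,0,0]
    - [0.045,0,0,0,0]
    - [0.045,0,0,-0.02,0]
    - [0.045,0,0,-0.02,0]
    - [0.045,0,0,0,0]
    - [0.045,0,0,0,0]

```text
clock: 10.45
position: [0.5993, 0.2236, 0.1824]
ee_rot: [-0.519, -0.48, 0.521, -0.478]
ft_force: [0.1, -0.3, 0.8]
grip_width: 0.529
```

step_arm:
  increments:
    - [0.045,0.0008,0.0004,-0.02,0]
    - [0.045,0,0,-0.025,0]
    - [0.045,0,0,-0.025,0]
    - [0.045,0,0,-0.0185,0]
    - [0.045,0,0,0,0]
    - [0.045,0,0,0,0]
    - [0.01,0,0,0,0]
    - [0.01,0,0,0,0]
    - [0.01,0,0,0,0]
    - [0.01,0,0,0,0]
    - [0.01,0,0,0,0]
    - [0.01,0,0,0,0]

```text
clock: 11.45
position: [0.6017, 0.2252, 0.0973]
ee_rot: [0.521, 0.479, -0.519, 0.479]
ft_force: [-1.3, 0.4, 6.0]
grip_width: 0.218
```

step_arm:
  increments:
    - [0.01,0,0,0.01,0]
    - [0.01,0,0,0.015,0]
    - [0.01,0,0,0.02,0]
    - [0.01,0,0,0.03,0]
    - [0.01,0,0,0.035,0]
    - [0.01,0,0,0.035,0]
    - [0.01,0,0,0.03,0]
    - [0.01,0,0,0.02,0]
    - [0.01,0,0,0.005,0]
    - [0.01,0,0,0,0]
    - [0.01,0,0,0,0]

```text
clock: 12.37
position: [0.601, 0.2243, 0.2955]
ee_rot: [0.52, 0.479, -0.52, 0.479]
ft_force: [-0.4, -0.3, -1.5]
grip_width: 0.22
```

```bash
python3 tube.py
```

```text
tcp [0.601  0.2243 0.2955] n 184 F [-0.4 -0.3 -1.5] grip 0.2204538765166603
z range rel tcp -0.072 -0.005
-70 20 rel mm [ -4.    5.2 -68.5]
-60 26 rel mm [ -4.1   5.2 -59.9]
-50 25 rel mm [ -4.1   5.5 -50.2]
-40 29 rel mm [ -2.7   5.4 -39.7]
-30 27 rel mm [ -3.1   5.4 -29.8]
-20 27 rel mm [ -2.9   5.  -20.5]
-10 30 rel mm [-2.1  6.1 -9.9]
toward cam [-0.14  0.91  0.39]
```

step_arm:
  increments:
    - [0.01,-0.002,-0.02,0,-0.075]
    - [0.01,-0.003,-0.035,0,-0.075]
    - [0.01,-0.003,-0.04,0,-0.075]
    - [0.01,-0.003,-0.04,0,-0.075]
    - [0.01,-0.003,-0.04,0,-0.075]
    - [0.01,-0.003,-0.04,0,-0.075]
    - [0.01,-0.003,-0.04,0,-0.075]
    - [0.01,-0.003,-0.04,0,-0.075]
    - [0.01,-0.003,-0.04,0,-0.075]
    - [0.01,-0.003,-0.04,0,-0.075]
    - [0.01,-0.002,-0.035,0,-0.075]
    - [0.01,0,-0.0265,0,-0.075]

```text
clock: 13.42
position: [0.5685, -0.2163, 0.2938]
ee_rot: [-0.677, -0.203, 0.678, -0.202]
ft_force: [0.1, 0.1, -1.1]
grip_width: 0.221
```

step_arm:
  increments:
    - [0.01,0,0,0,0]
    - [0.01,0,0,-0.02,0]
    - [0.01,0,0,-0.03,0]
    - [0.01,0,0,-0.03,0]
    - [0.01,0,0,-0.03,0]
    - [0.01,0,0,-0.02,0]
    - [0.01,0,0,0,0]
    - [0.01,0,0,0,0]
    - [0.01,0,0,0,0]
    - [0.01,0,0,0,0]

```text
clock: 14.25
position: [0.5711, -0.2122, 0.1671]
ee_rot: [0.677, 0.204, -0.676, 0.205]
ft_force: [0.1, -0.1, 0.1]
grip_width: 0.223
```

```bash
python3 tube.py
python3 - <<'E'
from h import *
print(monitor.get_obs()["joint_pos"].round(2))
c=camera("side"); cv2.imwrite("pics/s3.png",cv2.resize(c["color"][90:210,200:360,::-1],None,fx=4,fy=4))
E
```

```text
tcp [ 0.5711 -0.2122  0.1671] n 88 F [ 0.1 -0.1  0.1] grip 0.22270382179037648
z range rel tcp -0.072 -0.005
-70 7 rel mm [ -3.5   7.6 -69.6]
-60 12 rel mm [ -3.1   7.8 -60.5]
-50 15 rel mm [ -3.2   7.8 -50.2]
-40 11 rel mm [ -2.1   6.3 -39.8]
-30 14 rel mm [ -3.5   6.5 -30.8]
-20 15 rel mm [ -2.5   7.1 -20.1]
-10 14 rel mm [-2.1  7.3 -9.7]
toward cam [-0.07  0.93  0.35]
[ 0.73  0.39 -0.57  1.57  0.22  1.24 -0.86]
```

View pics/s3.png

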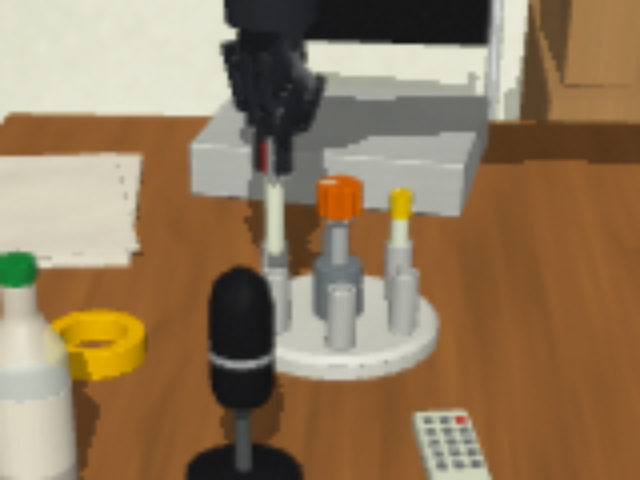

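The crop shows the red tube upright above the left front sleeve (275,290), which is diagonally opposite yellow (401,205). Now I'll lower it carefully.

step_arm:
  increments:
    - [0.01,-0.0005,0,-0.008,0]
    - [0.01,0,0,-0.006,0]
    - [0.01,0,0,-0.005,0]
    - [0.01,0,0,-0.005,0]
    - [0.01,0,0,-0.005,0]
    - [0.01,0,0,-0.005,0]
    - [0.01,0,0,0,0]
    - [0.01,0,0,0,0]

```text
clock: 15.02
position: [0.5694, -0.2127, 0.1304]
ee_rot: [-0.677, -0.205, 0.677, -0.205]
ft_force: [3.5, -4.6, -3.7]
grip_width: 0.225
```

step_arm:
  increments:
    - [0.01,0.0004,-0.0005,-0.004,0]
    - [0.01,0,0,-0.006,0]
    - [0.01,0,0,-0.006,0]
    - [0.01,0,0,-0.006,0]
    - [0.01,0,0,-0.005,0]
    - [0.01,0,0,-0.003,0]
    - [0.01,0,0,-0.002,0]
    - [0.01,0,0,0,0]
    - [0.01,0,0,0,0]

```text
clock: 15.77
position: [0.5699, -0.2129, 0.0987]
ee_rot: [-0.677, -0.205, 0.677, -0.205]
ft_force: [3.3, -5.2, -2.3]
grip_width: 0.22
```

step_arm:
  increments:
    - [0.01,0.0002,-0.0003,-0.001,0]
    - [0.01,0,0,-0.001,0]
    - [0.01,0,0,-0.001,0]
    - [0.01,0,0,-0.0005,0]
    - [0.01,0,0,0,0]
    - [0.01,0,0,0,0]

```text
clock: 16.27
position: [0.5708, -0.2129, 0.0972]
ee_rot: [0.677, 0.204, -0.676, 0.205]
ft_force: [-2.0, -3.2, 12.8]
grip_width: 0.219
```

step_arm:
  increments:
    - [0.045,0,0,0,0]
    - [0.045,0,0,0,0]
    - [0.045,0,0,0,0]
    - [0.045,0,0,0,0]
    - [0.045,0,0,0,0]
    - [0.045,0,0,0.01,0]
    - [0.045,0,0,0.025,0]
    - [0.045,0,0,0.03,0]
    - [0.045,0,0,0.03,0]
    - [0.045,0,0,0.02,0]
    - [0.045,0,0,0,0]
    - [0.045,0,0,0,0]

```text
clock: 17.27
position: [0.5709, -0.2129, 0.2126]
ee_rot: [0.678, 0.204, -0.676, 0.205]
ft_force: [-0.1, -0.1, -0.2]
grip_width: 0.521
```

Run:
```python
from h import *
c=camera("side"); w=pts(c)
for q in("red_tube","yellow_tube"):
  for r in regions_of(c,q)[:3]:
    P=w[r["region"]]; P=P[~np.isnan(P[:,0])]; print(q,round(r["p"],2),np.round(r["centre"]),np.median(P,0).round(3),P[:,2].max().round(3))
cv2.imwrite("pics/s4.png",cv2.resize(c["color"][90:210,200:360,::-1],None,fx=4,fy=4))
o=monitor.get_obs();print(o["position"],o["joint_pos"].round(2))
```

```text
red_tube 0.48 [149. 272.] [ 0.567 -0.207  0.105] 0.123
yellow_tube 0.53 [142. 301.] [ 0.46  -0.28   0.103] 0.124
[ 0.56970046 -0.21280703  0.20979178] [ 0.73  0.36 -0.57  1.51  0.2   1.33 -0.84]
```

View pics/s4.png

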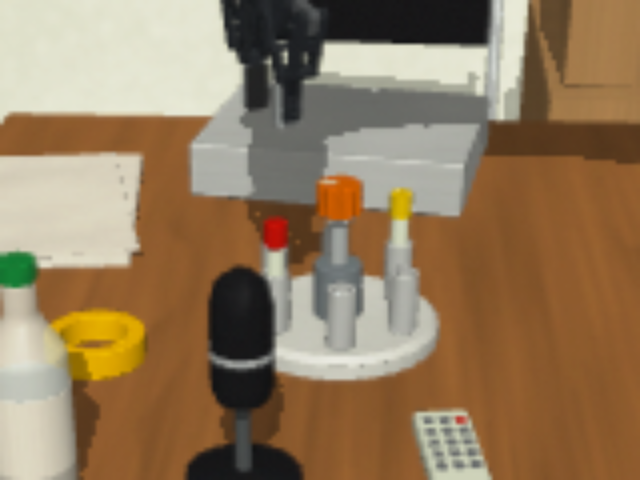

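The crop shows red seated at (275,235), opposite yellow, with its cap top at 0.123 m. Next I move over the knob and pre-turn the hand counter-clockwise.

step_arm:
  increments:
    - [0.055,-0.009,-0.006,0,0.12]
    - [0.055,-0.009,-0.006,0,0.12]
    - [0.055,-0.009,-0.006,0,0.12]
    - [0.055,-0.009,-0.006,0,0.12]
    - [0.055,-0.009,-0.006,0,0.12]
    - [0.055,-0.009,-0.006,0,0.12]
    - [0.055,0,0,0,0.12]
    - [0.055,0,0,0,0.12]
    - [0.055,0,0,0,0.12]
    - [0.055,0,0,0,0.12]
    - [0.055,0,0,0,0.12]
    - [0.055,0,0,0,0.12]

```text
clock: 18.42
position: [0.5157, -0.2487, 0.2097]
ee_rot: [0.372, 0.602, -0.372, 0.601]
ft_force: [0.0, -0.9, 0.2]
grip_width: 0.646
```

step_arm:
  increments:
    - [0.055,0,0,0,0.12]
    - [0.055,0,0,0,0.12]
    - [0.055,0,0,0,0.12]
    - [0.055,0,0,0,0.12]
    - [0.055,0,0,0,0.12]
    - [0.055,0,0,0,0]
    - [0.055,0,0,0,0]
    - [0.055,0,0,0,0]

```text
clock: 19.08
position: [0.5161, -0.2489, 0.2103]
ee_rot: [0.181, 0.684, -0.181, 0.683]
ft_force: [-0.4, 0.3, 0.7]
grip_width: 0.642
```

```bash
cat > st.py <<'E'
from h import *
from scipy.spatial.transform import Rotation as R
o=monitor.get_obs(); M=R.from_quat(o["ee_rot"]).as_matrix()
print(o["position"].round(4),"jaw",np.degrees(np.arctan2(M[1,1],M[0,1])).round(1),o["joint_pos"].round(2),"F",o["ft_force"].round(1),"T",o["torque"].round(3),o["grip_width"],o["clock"])
E
python3 st.py
```

```text
[ 0.5161 -0.2489  0.2103] jaw 60.3 [ 1.07  0.35 -0.86  1.6   0.27  1.32  1.23] F [-0.4  0.3  0.7] T [-0.017  0.026 -0.006] 0.6422134549315168 19.0833
```

Well centred on the knob axis. Down to z 0.113 and grip.

step_arm:
  increments:
    - [0.055,0,0,-0.02,0]
    - [0.055,0,0,-0.03,0]
    - [0.055,0,0,-0.025,0]
    - [0.055,0,0,-0.015,0]
    - [0.055,0,0,-0.008,0]
    - [0.055,0,0,0,0]
    - [0.055,0,0,0,0]
    - [0.02,0,0,0,0]
    - [0.02,0,0,0,0]
    - [0.02,0,0,0,0]
    - [0.02,0,0,0,0]
    - [0.02,0,0,0,0]
  force: 60

```text
clock: 20.08
position: [0.516, -0.2518, 0.115]
ee_rot: [0.179, 0.683, -0.182, 0.684]
ft_force: [-7.6, -4.8, 10.4]
grip_width: 0.424
```

```bash
python3 st.py
```

```text
[ 0.516  -0.2518  0.115 ] jaw 60.4 [ 1.04  0.44 -0.83  1.71  0.35  1.15  1.17] F [-7.6 -4.8 10.4] T [-1.252  1.608  0.052] 0.4241411921490687 20.0833
```

step_arm:
  increments:
    - [0.02,0,0,0,-0.08]
    - [0.02,0,0,0,-0.08]
    - [0.02,0,0,0,-0.08]
    - [0.02,0,0,0,-0.08]
    - [0.02,0,0,0,-0.08]
    - [0.02,0,0,0,0]

```text
clock: 20.58
position: [0.5156, -0.2522, 0.115]
ee_rot: [0.313, 0.633, -0.316, 0.634]
ft_force: [-8.4, -7.5, 9.7]
grip_width: 0.43
```

```bash
python3 st.py
```

```text
[ 0.5156 -0.2522  0.115 ] jaw 37.2 [ 0.99  0.41 -0.75  1.71  0.31  1.14  0.79] F [-8.4 -7.5  9.7] T [-1.508  1.848 -0.067] 0.42959602602492264 20.5833
```

step_arm:
  increments:
    - [0.02,0,0,0,-0.09]
    - [0.02,0,0,0,-0.09]
    - [0.02,0,0,0,-0.09]
    - [0.02,0,0,0,-0.09]
    - [0.02,0,0,0,-0.09]
    - [0.02,0,0,0,-0.09]
    - [0.02,0,0,0,0]

```text
clock: 21.17
position: [0.515, -0.2524, 0.115]
ee_rot: [0.471, 0.525, -0.474, 0.527]
ft_force: [-12.2, -6.6, 11.6]
grip_width: 0.426
```

```bash
python3 st.py
```

```text
[ 0.515  -0.2524  0.115 ] jaw 6.2 [ 0.92  0.39 -0.66  1.71  0.27  1.13  0.29] F [-12.2  -6.6  11.6] T [-1.489  2.542 -0.003] 0.4259938737569004 21.1667
```

step_arm:
  increments:
    - [0.02,0,0,0,-0.09]
    - [0.02,0,0,0,-0.09]
    - [0.02,0,0,0,-0.09]
    - [0.02,0,0,0,-0.09]
    - [0.02,0,0,0,-0.09]
    - [0.02,0,0,0,-0.09]

```text
clock: 21.67
position: [0.5144, -0.2523, 0.115]
ee_rot: [-0.594, -0.381, 0.597, -0.382]
ft_force: [-15.9, -5.7, 14.6]
grip_width: 0.427
```

```bash
python3 st.py
```

```text
[ 0.5144 -0.2523  0.115 ] jaw -24.7 [ 0.84  0.37 -0.57  1.72  0.22  1.12 -0.22] F [-15.9  -5.7  14.6] T [-1.19   3.352  0.183] 0.4269896276471539 21.6667
```

step_arm:
  increments:
    - [0.02,0,0,0,-0.09]
    - [0.02,0,0,0,-0.09]
    - [0.02,0,0,0,-0.09]
    - [0.02,0,0,0,-0.09]
    - [0.02,0,0,0,-0.09]
    - [0.02,0,0,0,-0.09]

```text
clock: 22.17
position: [0.5139, -0.2519, 0.115]
ee_rot: [-0.674, -0.208, 0.677, -0.21]
ft_force: [-18.8, -4.9, 16.6]
grip_width: 0.425
```

Run:
```python
import st
from h import *
c=camera("top"); cv2.imwrite("pics/t5.png",cv2.resize(c["color"][130:270,320:460,::-1],None,fx=4,fy=4))
```

```text
[ 0.5139 -0.2519  0.115 ] jaw -55.6 [ 0.78  0.35 -0.48  1.72  0.18  1.11 -0.73] F [-18.8  -4.9  16.6] T [-0.79   3.889  0.219] 0.42467422891813744 22.1667
```

View pics/t5.png

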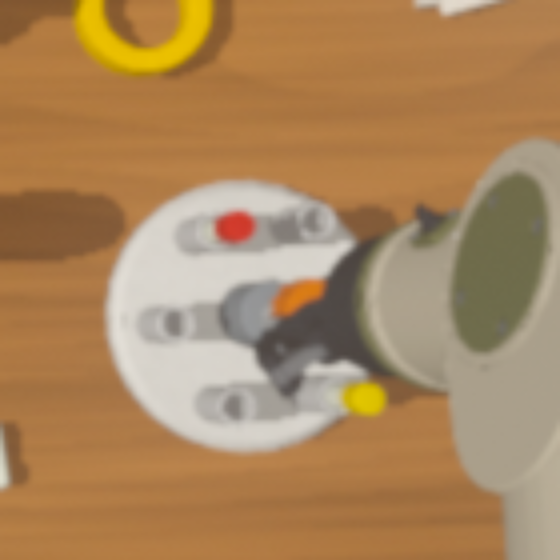

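The crop shows the hand on the orange knob (300,295), with red (235,227) and yellow (365,398) still standing. I've turned about 2.0 rad. The resisting torque rose from about 0 to about 0.2 N m, which fits the limiter slipping. I'll release, lift and check the white line.

step_arm:
  increments:
    - [0.06,0,0,0,0]
    - [0.06,0,0,0,0]
    - [0.06,0,0,0,0]
    - [0.06,0,0,0,0]
    - [0.06,0,0,0,0]
    - [0.06,0,0,0.015,0]
    - [0.06,0,0,0.03,0]
    - [0.06,0,0,0.035,0]
    - [0.06,0,0,0.035,0]
    - [0.06,0,0,0.03,0]
    - [0.06,0,0,0.02,0]
    - [0.06,0,0,0,0]

```text
clock: 23.22
position: [0.5182, -0.2492, 0.2829]
ee_rot: [0.677, 0.21, -0.673, 0.213]
ft_force: [-0.3, -0.2, -0.4]
grip_width: 0.7
```

step_arm:
  increments:
    - [0.06,0,-0.03,0,0]
    - [0.06,-0.01,-0.035,0,0]
    - [0.06,-0.01,-0.04,0,0]
    - [0.06,-0.01,-0.04,0,0]
    - [0.06,-0.01,-0.04,0,0]
    - [0.06,-0.01,-0.04,0,0]
    - [0.06,-0.01,-0.03,0,0]
    - [0.06,0,0,0,0]
    - [0.06,0,0,0,0]
    - [0.06,0,0,0,0]

```text
clock: 24.05
position: [0.4568, -0.5032, 0.277]
ee_rot: [0.675, 0.212, -0.674, 0.211]
ft_force: [0.0, 0.8, -0.1]
grip_width: 0.702
```

Run:
```python
import st
from h import *
c=camera("top"); a=c["color"]; b=cv2.imread("pics/top0.png")
save(c,"top6.png")
f=lambda i:cv2.resize(i[192:222,380:420],None,fx=9.5,fy=9.5,interpolation=cv2.INTER_CUBIC)
cv2.imwrite("pics/k6.png",np.hstack([f(b),f(a[:,:,::-1])]))
w=pts(c)
for n,p in dict(blue=(.451,.237),red=(.57,-.2125),green=(.604,.274),white=(.555,.277),black=(.505,.282),yellow=(.4625,-.285)).items():
    m=(np.hypot(w[...,0]-p[0],w[...,1]-p[1])<.014)&(abs(w[...,2]-.123)<.006); print(n,w[m].mean(0).round(4),m.sum())
c0=b.astype(int); d=np.abs(c0-a[:,:,::-1]).sum(2)>90; print("changed px",cv2.connectedComponentsWithStats(d.astype(np.uint8))[2][1:][lambda s:s[:,4]>15] if 0 else [tuple(s) for s in cv2.connectedComponentsWithStats(d.astype(np.uint8))[2][1:] if s[4]>12])
```

```text
[ 0.4568 -0.5032  0.277 ] jaw -55.1 [ 1.01  0.46 -0.36  1.21  0.16  1.5  -0.29] F [ 0.   0.8 -0.1] T [ 0.069 -0.019  0.013] 0.7021332446195815 24.05
blue [0.4516 0.2374 0.1223] 56
red [ 0.5694 -0.2123  0.1227] 58
green [0.6044 0.2739 0.1228] 53
white [0.5548 0.2776 0.1229] 53
black [0.5054 0.2825 0.1228] 53
yellow [ 0.4626 -0.2852  0.1222] 55
changed px [(np.int32(196), np.int32(175), np.int32(9), np.int32(8), np.int32(59)), (np.int32(207), np.int32(177), np.int32(6), np.int32(6), np.int32(33)), (np.int32(244), np.int32(178), np.int32(8), np.int32(6), np.int32(38)), (np.int32(371), np.int32(182), np.int32(13), np.int32(9), np.int32(78)), (np.int32(388), np.int32(184), np.int32(7), np.int32(6), np.int32(33)), (np.int32(398), np.int32(201), np.int32(9), np.int32(10), np.int32(34)), (np.int32(361), np.int32(207), np.int32(12), np.int32(8), np.int32(69)), (np.int32(377), np.int32(207), np.int32(9), np.int32(6), np.int32(44)), (np.int32(241), np.int32(232), np.int32(9), np.int32(7), np.int32(46)), (np.int32(192), np.int32(236), np.int32(10), np.int32(8), np.int32(59)), (np.int32(203), np.int32(236), np.int32(6), np.int32(6), np.int32(33)), (np.int32(420), np.int32(356), np.int32(92), np.int32(22), np.int32(923)), (np.int32(379), np.int32(365), np.int32(19), np.int32(4), np.int32(39)), (np.int32(355), np.int32(368), np.int32(10), np.int32(3), np.int32(15))]
```

View pics/k6.png

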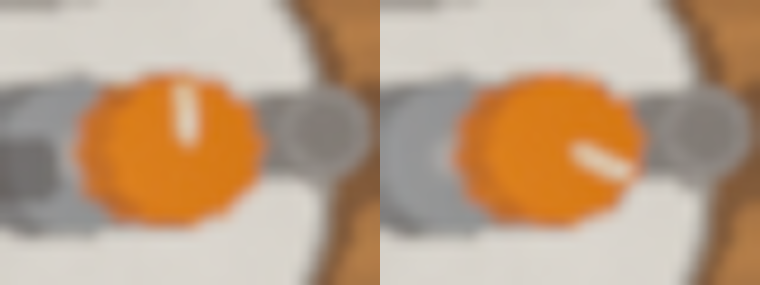

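The white line went from pointing up (185,110) to lower right (600,162), about 115–120° clockwise. The screw could use at most 63° of that, so the limiter has slipped by far more than needed. All caps are at seated height, so I'm handing in.

```bash
python3 -c "
from workcell import ticket; print(ticket.hand_in())"
```

```text
the job is handed in; nothing more can be done
None
```

The job is done and handed in at about 24 s of the 72 s allowed, but `ticket.hand_in()` reports no verdict, so this rests on my own checks.

- **Blue tube:** it stands in the empty rack hole at x = -75, y = -25 mm. It was lowered until it touched the floor, then released; its cap top measures 0.122 m against the 0.123 m expected.
- **Red tube:** it stands in the sleeve opposite yellow, about 0.4 mm from that sleeve's fitted position. The cap top measures 0.123 m. It rubbed the sleeve with about 6 N of sideways force on the way down, and I nudged it over slightly.
- **Locking knob:** I turned it about 2.0 rad clockwise, and the white line on top moved by about 115–120°. The screw can use at most 1.1 rad of that, so the knob slipped by roughly 0.9 rad or more. The resisting torque rose to about 0.2 N m.
- **Other things:** the four other tubes measure within 1 mm of where they started. The top picture shows no sign that anything on the desk moved.
- **Disagreements:**
  - While gripping the knob, the hand sat about 3 mm off the position I had measured, with up to 19 N of sideways force, well below the limits.
  - The side camera reads about 2 mm off in x compared with the top camera, so I used the top camera for positions.

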